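Set the speed probe gap on the jig

ROBOT

A 6-joint arm with a two-finger parallel gripper is mounted at the origin on the work surface. World frame = base frame: x ahead of the robot, y to its left, z up, the work surface at z = 0. Lengths are in m, angles in rad, forces in N, time in s.
With the tool pointing down it reaches from about 0.225 to 0.875 m from the base axis. Payload 3.4 kg.
Tool frame: the origin (TCP) lies on the centre line of the jaws, within the pads' length; the fingertips stand 22 mm ahead of it and the grasp point (between the pads) lies 3 mm ahead of it; z points along the fingers, y is the line along which they close (so a half turn about z gives the same grasp; the last joint's range is limited). The gripper opens to 85 mm and grips with 20 to 120 N. Pads are 22 mm wide; open, the fingers measure 114 mm over their backs; the gripper's body (76 mm by 85 mm) begins 54 mm behind the grasp point. The pads swing forward as they close: fully open they stand 13 mm farther back than shut.
Start: joints at [1.132, 0.276, 1.505, -0, 1.361, -0.121], TCP at [0.18, 0.546, 0.253] pointing down, gripper open.
Joint ranges: [-2.89, 2.89], [-0.75, 2.08], [0.22, 2.7], [-1.18, 4.32], [0.11, 2.71], [-2.7, 2.7]. Speed limits (rad/s): [2.57, 2.57, 3.14, 3.14, 3.14, 3.14].

INTERFACE

Orientations are given as a unit quaternion [w, x, y, z].
In Python, from rig import manip gives the robot as it stands.
- The arm moves only by the shell command python3 steer.py 'ROWS' [OPENING] [FORCE]. ROWS is rows parted by semicolons, their numbers by spaces, 1 to 5 of them, each of 4 numbers: dx, dy, dz in m, then a turn about the tool's z in rad; each row shifts and turns the commanded pose from where the row before left it, along the tool's axes as they then stand; what a row does not reach is not made up. A row lasts 1/12 s, in which the tool goes at most 0.0417 m and 0.125 rad, less where a joint would pass 70% of its speed; a pose out of reach is approached as far as the arm can. OPENING is the finger opening in m, set as the command begins (- or left out keeps the last). The fingers move at their own pace and stop on an object; FORCE is the grip in N (left out, the last holds). Time passes only in rows, so rows that do not move let the fingers close. It prints the time, the measured TCP pose, the force, the opening and the grip force at its end.
- manip.get_state(): the state, without advancing time (a new reading comes with each control period).
- manip.get_image(name): name is "side" or "top" or "wrist"; returns a dict with "img" (384x512x3 uint8, red, green, blue), "camera_matrix" (3x3 intrinsics, pixels), "k1" (the pictures are not rectified: a ray, as slopes to the right and down, at radius r is drawn at 1 + k1 r^2 times it, then the intrinsics apply), "T" (4x4, takes a point from camera to world coordinates); the wrist camera has in their place "hand_eye" (4x4, takes a point from camera to tool coordinates, whose origin is the TCP and whose axes are the flange's). Camera axes: x right, y down, z forward; pixel columns grow to the right and rows downward; lengths in m; the calibration is good to about 2 mm. A picture is of the moment at which its call begins: read the wrist's pose just before it. There is no depth.
- manip.sign_off(): hands the job in; it is judged then, once.
The state is a dict: "clock": time; "qpos": joint angles; "qd": joint speeds; "effort": joint torques, N m; "position": TCP position; "ee_rot": TCP orientation; "contact_force": force on the tool from outside, world axes, zero at the start; "moment": the same for the moment, N m; "width": finger opening in m; "gripper_force": force on a finger pad.
Only numpy, scipy, OpenCV 4.12 (cv2) and the standard library are available. Lean on these libraries where they do the work, as an engineer would, in place of code of your own. Each camera call takes 0.05 s, during which the arm holds its last target. There are 200 camera calls.

TASK

Lift the loose sheet-metal guard off the speed probe and hang it squarely astride the horizontal rail, letting go of it there. Then turn the probe's thumb wing clockwise until it bottoms on the gear tooth, and back it off a quarter of a turn. Leave the tins and parts standing round about where they are.

Things in the scene. Friction and masses are not known exactly. Their poses are not given: they have to be found in the camera images.
- jig: Fixed gap-setting jig, left or right on the bench. Origin: on the bench, right below the probe's axis. Base plate 150 x 130 x 12 mm. Dark bridge plate (x -62..38, y -40..40 mm, top 90 mm up) carries the probe over a bronze gear segment. A grey column (50 mm wide, x -83..-57, top 152 mm up) stands on the probe's -x side: fingers opened wide at the probe would hit it.
- probe (a joint): Angle of the chrome probe's screw about its upright axis, rad: 0 = bottomed (hard stop: its tip meets the gear tooth), growing as it is backed off anticlockwise seen from above. Starts between 0.8 and 2.6. It does not visibly rise or sink. Friction about 0.06 N m; it stays where it is left.
- probe_wing (a point): Centre of the probe's thumb wing, on the screw axis, 124 mm above the bench: an upright steel slab 36 mm long (own x; it turns with the screw, along the jig's x when the joint is 0), 10 mm thick (own y, grip across this), 100 to 138 mm above the bench, on a round hub 24 mm wide from 90 to 100 mm up.
- guard: Loose inverted-U guard of 3 mm sheet metal, about 0.2 kg, standing on the jig's bridge over the wing, its x roughly along the jig's x. Origin: centre of its open foot. 60 mm long (x), open at both x ends; two side walls 75 mm high, 48 mm apart inside (y); roof at z 72 to 75. On the roof a grey fin to grip, 40 mm long (x), 10 mm thick (y), z 75 to 107.
- guard_roof (a point): Centre of the underside of the guard's roof, 72 mm above its foot level, same axes as the guard. This rests on the rail when hung.
- rail: Fixed steel rail on two posts, turned up to 30 degrees, on the other side of the bench from the jig. Origin on the bench below the bar's middle. Round bar 12 mm thick, 180 mm long, along the rail's own y, its axis 120 mm above the bench; a post at each end.
- rail_mid (a point): Middle of the bar, on its axis, 120 mm above the bench; same axes as the rail.
- tall_tin: Bystander: upright tin canister with knurled screw lid, 72 mm diameter, 160 mm tall. Origin: centre of its underside.
- short_tin: Bystander: upright tin canister with knurled screw lid, 68 mm diameter, 95 mm tall. Origin: centre of its underside.
- check_valve: Bystander: dark steel check valve body standing on end, 58 mm diameter, 88 mm tall. Origin: centre of its underside.
- stopper: Bystander: orange tapered rubber stopper, 56 mm diameter below, 45 mm tall. Origin: centre of its underside.

How it is judged:
By the outcome, as a careful person would: the job done as asked, in the order asked, and still so for the second after the job is handed in, with the robot touching nothing.
It also fails if it takes over 61 s, if anything falls off the work surface, if the arm or the gripper's body presses on something with over 40 N, if the wrist force passes 120 N, or if a joint passes its speed limit or range.

## Working session

There is one attempt and no reset: what is moved stays moved. The work goes in short steps, Python scripts to look and compute and a shell command to move; the robot and the scene stay as the last step left them, time stands still between calls to the robot, and variables do not carry over. Pictures are saved under pics/ and viewed, at most 10 in all, crops included, and the job is handed in when it is done.

```bash
ls; mkdir -p pics
python3 - <<'E'
from rig import manip
import cv2,numpy as np
for n in ["top","side"]:
    d=manip.get_image(n); cv2.imwrite(f"pics/{n}0.png",d["img"][:,:,::-1]); print(n,d["camera_matrix"],d["k1"],np.round(d["T"],3))
s=manip.get_state(); print({k:np.round(v,3) for k,v in s.items()})
d=manip.get_image("wrist");print(d["camera_matrix"],d["k1"],np.round(d["hand_eye"],3))
E
```

```text
pics
rig.py
steer.py
top [[387.95464708   0.         261.36986295]
 [  0.         387.95464708 192.28734757]
 [  0.           0.           1.        ]] 0.040869917808391915 [[-0.022 -0.983  0.185  0.43 ]
 [-1.     0.021 -0.009  0.013]
 [ 0.005 -0.185 -0.983  0.965]
 [ 0.     0.     0.     1.   ]]
side [[392.80320019   0.         250.41777309]
 [  0.         392.80320019 200.65982114]
 [  0.           0.           1.        ]] -0.12477833825533037 [[ 0.941 -0.174  0.29   0.369]
 [-0.338 -0.459  0.821 -0.646]
 [-0.01  -0.871 -0.491  0.513]
 [ 0.     0.     0.     1.   ]]
{'clock': np.float64(0.1), 'qpos': array([ 1.132,  0.277,  1.506, -0.   ,  1.361, -0.121]), 'qd': array([-0.003, -0.002, -0.003, -0.001, -0.001, -0.001]), 'effort': array([ 2.000e-03, -4.177e+01, -2.464e+01, -0.000e+00,  6.000e-03,
        0.000e+00]), 'position': array([0.18 , 0.546, 0.253]), 'ee_rot': array([-0.   ,  0.158,  0.987, -0.001]), 'contact_force': array([-0.58 ,  0.275,  0.126]), 'moment': array([0.001, 0.006, 0.035]), 'gripper_force': np.float64(0.0), 'width': np.float64(0.085)}
[[297.30461932   0.         256.2707798 ]
 [  0.         297.30461932 191.67321286]
 [  0.           0.           1.        ]] -0.06670865373371057 [[-0.    -0.945 -0.326  0.084]
 [ 1.     0.    -0.     0.001]
 [ 0.    -0.326  0.945 -0.121]
 [ 0.     0.     0.     1.   ]]
```

View pics/top0.png

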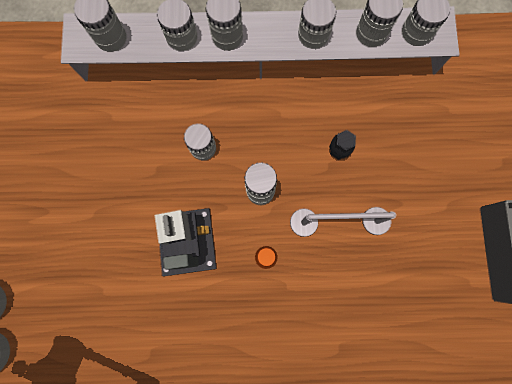

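View pics/side0.png

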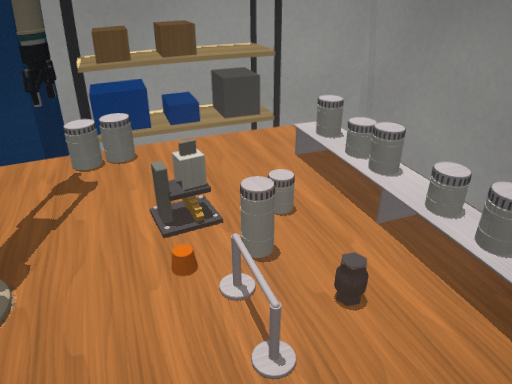

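```bash
cat > h.py <<'E'
from rig import manip
import cv2,numpy as np
from scipy.spatial.transform import Rotation as R
def cam(n):
    s=manip.get_state(); d=manip.get_image(n)
    if n=="wrist":
        q=s["ee_rot"]; T=np.eye(4); T[:3,:3]=R.from_quat([q[1],q[2],q[3],q[0]]).as_matrix(); T[:3,3]=s["position"]
        d["T"]=T@d["hand_eye"]
    return d
def rays(d,px):
    K=d["camera_matrix"]; p=(np.atleast_2d(px).astype(float)-K[:2,2])/K[0,0]
    u=p.copy()
    for _ in range(20): u=p/(1+d["k1"]*(u**2).sum(1,keepdims=True))
    return np.c_[u,np.ones(len(u))]@d["T"][:3,:3].T
def cast(d,px,z):
    r=rays(d,px); o=d["T"][:3,3]; return (o+r*((z-o[2])/r[:,2])[:,None])[:,:2]
def proj(d,P):
    T=d["T"]; c=(np.atleast_2d(P)-T[:3,3])@T[:3,:3]; u=c[:,:2]/c[:,2:]
    return u*(1+d["k1"]*(u**2).sum(1,keepdims=True))*d["camera_matrix"][0,0]+d["camera_matrix"][:2,2]
def save(d,name,x0=0,y0=0,x1=512,y1=384,f=1):
    cv2.imwrite(f"pics/{name}.png",cv2.resize(d["img"][y0:y1,x0:x1,::-1],None,fx=f,fy=f,interpolation=cv2.INTER_CUBIC))
def tool():
    s=manip.get_state(); q=s["ee_rot"]; return s["position"],R.from_quat([q[1],q[2],q[3],q[0]]).as_matrix(),s
def delta(P):
    p,M,s=tool(); return np.round(M.T@(np.array(P)-p),4)
E
python3 - <<'E'
from h import *
t=cam("top"); s=cam("side")
a=cv2.resize(t["img"][190:290,140:232],None,fx=5.6,fy=5.6,interpolation=cv2.INTER_CUBIC)[:,:,::-1]
b=cv2.resize(s["img"][130:240,140:230],None,fx=5.1,fy=5.1,interpolation=cv2.INTER_CUBIC)[:560,:,::-1]
b=b[:a.shape[0]]; a=a[:b.shape[0]]
b=b[:, :800-0-a.shape[1]] if a.shape[1]+b.shape[1]>800 else b
cv2.imwrite("pics/jig.png",np.hstack([a,b])); print(a.shape,b.shape)
print("rail from pixel ends top", cast(t,[(310,216),(394,216)],.12))
print("tall",cast(t,[(261,170)],.16),"short",cast(t,[(198,134)],.095),"valve",cast(t,[(346,139)],.088),"stop",cast(t,[(266,257)],.045))
E
```

```text
(560, 515, 3) (560, 285, 3)
rail from pixel ends top [[ 0.53396126 -0.09999457]
 [ 0.53026905 -0.28314258]]
tall [[0.62994914 0.00546174]] short [[0.73572608 0.15047509]] valve [[ 0.71867588 -0.19719669]] stop [[ 0.44903909 -0.00274172]]
```

View pics/jig.png

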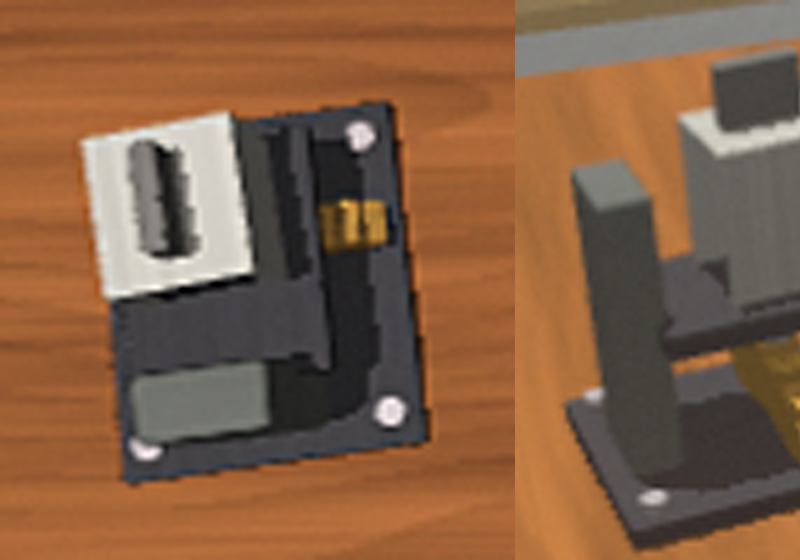

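Run:
```python
from h import *
t=cam("top")
def f(c): return np.array(c)/5.6+[140,190]-.4
roof=cast(t,f([(82,143),(230,112),(256,270),(106,298)]),.165)
col=cast(t,f([(132,380),(268,362),(268,425),(140,442)]),.152)
base=cast(t,f([(387,102),(428,440),(127,482)]),.012)
bolts=cast(t,f([(360,136),(390,410),(146,448)]),.014)
print("roof",roof.mean(0),"x-edges dir",[np.degrees(np.arctan2(*(a-b)[::-1])) for a,b in[(roof[0],roof[3]),(roof[1],roof[2])]],np.degrees(np.arctan2(*(roof[0]-roof[1])[::-1])),np.linalg.norm(np.roll(roof,1,0)-roof,axis=1))
print("col",col.mean(0),np.degrees(np.arctan2(*(col[0]-col[1])[::-1])))
print("base",base,np.degrees(np.arctan2(*(base[0]-base[1])[::-1])),"bolts ctr",(bolts[0]+bolts[2])/2,np.degrees(np.arctan2(*(bolts[0]-bolts[1])[::-1])))
g=t["img"].astype(int)
m=(g.max(2)-g.min(2)<40)&(g.min(2)>100); m=m.astype(np.uint8)
sub=m.copy(); sub[:, :140]=0;sub[:,235:]=0;sub[:200]=0;sub[290:]=0
c=max(cv2.findContours(sub,0,2)[0],key=cv2.contourArea); c=c[:,0]
w=cast(t,c,.165).astype(np.float32); print("mask roof",cv2.minAreaRect(w))
# rail bar: columns 320..360, rows 205-230
pts=[]
for x in range(315,392):
    col_=g[205:232,x]; k=(col_.max(1)-col_.min(1)<45)
    r=np.where(k)[0]
    if len(r): pts.append((x,205+r.mean(),len(r)))
pts=np.array(pts); print(pts[::8])
q=pts[pts[:,2]<9][:, :2]; wq=cast(t,q,.12); v=cv2.fitLine(wq.astype(np.float32),cv2.DIST_HUBER,0,.01,.01).ravel(); print("rail line",v,np.degrees(np.arctan2(v[1],v[0])))
```

```text
roof [0.51351677 0.19584335] x-edges dir [np.float64(10.365821679358241), np.float64(10.169296467713146)] 100.82103770184462 [0.05796018 0.0551003  0.05944173 0.05490459]
col [0.44224755 0.18485507] 96.09267538623298
base [[0.57295497 0.13571611]
 [0.42598507 0.11750245]
 [0.41163019 0.24558709]] 7.064522457726805 bolts ctr [0.49171281 0.19235335] 6.560647624918219
mask roof ((0.5132063627243042, 0.19610151648521423), (0.05939633026719093, 0.05520561710000038), 10.01346492767334)
[[315.  222.   17. ]
 [323.  216.5   6. ]
 [331.  216.    5. ]
 [339.  216.    5. ]
 [347.  215.5   6. ]
 [355.  215.5   6. ]
 [363.  218.5  12. ]
 [371.  219.5  24. ]
 [379.  219.   25. ]
 [387.  221.   19. ]]
rail line [ 0.00857672 -0.9999632   0.5328442  -0.15991604] -89.508575
```

```bash
python3 steer.py '0 0 0 -.124;0 0 0 -.124;0 0 0 -.124;0 0 0 -.124' .05; python3 -c "
from h import *
print(delta([.513,.196,.30]),np.degrees(np.arctan2(*tool()[1][:2,1][::-1])))"
```

```text
clock: 0.63
position: [0.1797, 0.5462, 0.2532]
ee_rot: [0.0, -0.092, 0.996, -0.0]
contact_force: [-0.1, -0.4, -0.0]
width: 0.0499
gripper_force: 0.0
[-0.2635 -0.4054 -0.0467] 100.56299615989953
```

```bash
R='-.022 -.0338 -.004 0'; python3 steer.py '-.022 -.0338 -.004 0;-.022 -.0338 -.004 0;-.022 -.0338 -.004 0;-.022 -.0338 -.004 0;-.022 -.0338 -.004 0';python3 steer.py '-.022 -.0338 -.004 0;-.022 -.0338 -.004 0;-.022 -.0338 -.004 0;-.022 -.0338 -.004 0;-.022 -.0338 -.004 0';python3 steer.py '-.022 -.0338 -.004 0;-.022 -.0338 -.004 0;0 0 0 0;0 0 0 0'
python3 - <<'E'
from h import *
d=cam("wrist"); save(d,"w1"); print(delta([.513,.196,.30]))
print(proj(d,[[.513,.196,.197],[.513,.196,.165]]))
E
```

```text
clock: 1.05
position: [0.3187, 0.398, 0.2736]
ee_rot: [0.0, -0.089, 0.996, 0.0]
contact_force: [1.6, -0.4, -0.2]
width: 0.0497
gripper_force: 0.0
clock: 1.47
position: [0.4571, 0.2509, 0.2937]
ee_rot: [0.0, -0.089, 0.996, 0.0]
contact_force: [0.8, 1.0, 0.2]
width: 0.0502
gripper_force: 0.0
clock: 1.8
position: [0.5128, 0.1921, 0.3011]
ee_rot: [-0.0, -0.087, 0.996, 0.0]
contact_force: [0.3, 0.4, -0.1]
width: 0.0498
gripper_force: 0.0
[-0.0019  0.0024  0.001 ]
[[259.7400625  199.50714895]
 [259.34452235 187.14548755]]
```

View pics/w1.png

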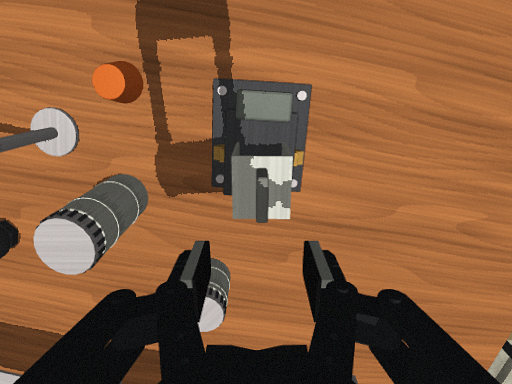

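```bash
python3 steer.py '-.001 .004 .03 0;0 0 .03 0;0 0 .03 0;0 0 .01 0;0 0 0 0' .04
python3 - <<'E'
from h import *
d=cam("wrist"); save(d,"w2",130,90,400,290,2.5); print(tool()[0],proj(d,[[.5127,.1943,.197]]))
E
```

```text
clock: 2.27
position: [0.5087, 0.1986, 0.1987]
ee_rot: [-0.003, -0.09, 0.996, -0.0]
contact_force: [-0.6, 0.2, -1.0]
width: 0.0403
gripper_force: 0.0
[0.51045649 0.19883083 0.20081259] [[244.09012424 277.84811712]]
```

View pics/w2.png

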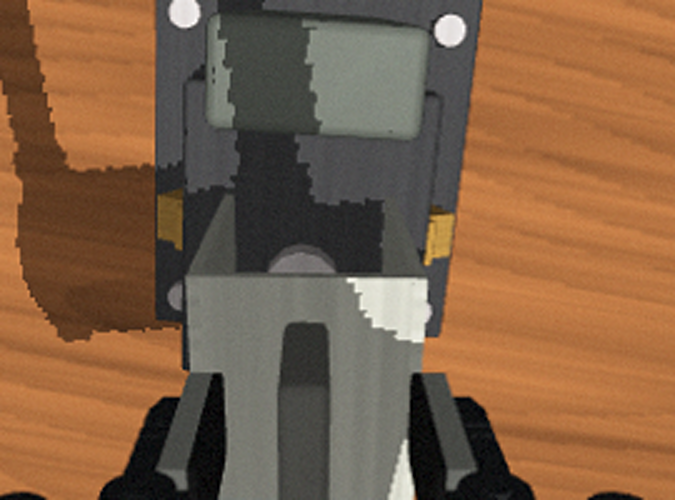

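Run:
```python
from h import *
d=cam("wrist"); p,M,s=tool()
f=lambda c:np.array(c)/2.5+[130,90]-.3
for c,z in [((303,383),.197),((306,323),.165),((187,277),.165),((427,277),.165)]:
    w=cast(d,[f(c)],z)[0]; print(w, M.T@(np.r_[w,z]-p))
```

```text
[0.49614444 0.19461924] [ 0.01610466 -0.00145398  0.00524148]
[0.49805588 0.19511311] [ 0.01417133 -0.00131985  0.0372437 ]
[0.49173531 0.16675857] [ 0.02545362 -0.02808997  0.03722239]
[0.4820698  0.21995735] [0.02546398 0.02597972 0.03724008]
```

```bash
python3 steer.py '-.0045 -.0015 .010 0;0 0 0 0';  python3 steer.py '0 0 0 0;0 0 0 0;0 0 0 0;0 0 0 0' 0 50
```

```text
clock: 2.53
position: [0.5176, 0.1976, 0.1917]
ee_rot: [0.001, -0.089, 0.996, 0.0]
contact_force: [-0.0, -0.5, 0.1]
width: 0.04
gripper_force: 0.0
clock: 2.87
position: [0.5169, 0.1974, 0.1921]
ee_rot: [0.001, -0.089, 0.996, 0.0]
contact_force: [-0.2, -0.4, 1.6]
width: 0.0095
gripper_force: 50.6
```

```bash
python3 steer.py '0 0 -.02 0;0 0 -.035 0;0 0 -.035 0;0 0 -.01 0;0 0 0 0'; python3 steer.py '0 0 0 .125;0 0 0 .125;0 0 0 .125;0 0 0 .125;0 0 0 .125';python3 steer.py '0 0 0 .125;0 0 0 .125;0 0 0 .125;0 0 0 .125;0 0 0 .125';python3 steer.py '0 0 0 .125;0 0 0 .125;0 0 0 .125;0 0 0 .125;0 0 0 0'
python3 - <<'E'
from h import *
print(delta([.532,-.10,.29]),np.degrees(np.arctan2(*tool()[1][:2,1][::-1])))
t=cam("top"); save(t,"t2",140,150,240,250,4)
E
```

```text
clock: 3.28
position: [0.5179, 0.1976, 0.2944]
ee_rot: [0.003, -0.089, 0.996, 0.001]
contact_force: [0.2, -0.2, -2.9]
width: 0.0092
gripper_force: 50.2
clock: 3.7
position: [0.515, 0.1969, 0.2884]
ee_rot: [-0.002, 0.225, 0.974, -0.001]
contact_force: [0.3, -0.7, -2.2]
width: 0.0094
gripper_force: 50.0
clock: 4.12
position: [0.515, 0.1969, 0.2883]
ee_rot: [-0.002, 0.513, 0.858, -0.002]
contact_force: [-0.1, -1.1, -2.2]
width: 0.0093
gripper_force: 50.0
clock: 4.53
position: [0.5151, 0.1969, 0.2885]
ee_rot: [-0.001, 0.708, 0.706, -0.002]
contact_force: [0.2, 0.5, -3.3]
width: 0.009
gripper_force: 50.0
[-0.2969  0.0178 -0.0012] -0.17590143259851057
```

View pics/t2.png

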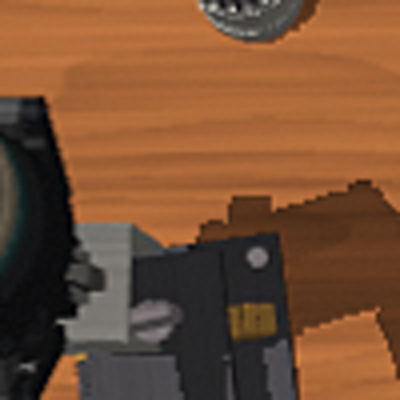

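```bash
python3 steer.py '-.02 .0025 0 0;-.035 .0025 0 0;-.035 .0025 0 0;-.035 .0025 0 0;-.035 .0025 0 0';python3 steer.py '-.035 .0025 0 0;-.035 .0025 0 0;-.02 0 0 0;0 0 0 0;0 0 0 0'
python3 - <<'E'
from h import *
d=cam("wrist"); save(d,"w3"); print(tool()[0])
E
```

```text
clock: 5.0
position: [0.5279, 0.036, 0.29]
ee_rot: [-0.001, 0.706, 0.708, -0.001]
contact_force: [1.5, -0.5, -1.7]
width: 0.0092
gripper_force: 50.1
clock: 5.42
position: [0.533, -0.0535, 0.29]
ee_rot: [-0.001, 0.708, 0.707, -0.0]
contact_force: [-1.1, -0.1, -1.3]
width: 0.0089
gripper_force: 50.0
[ 0.53304314 -0.05252301  0.29021169]
```

View pics/w3.png

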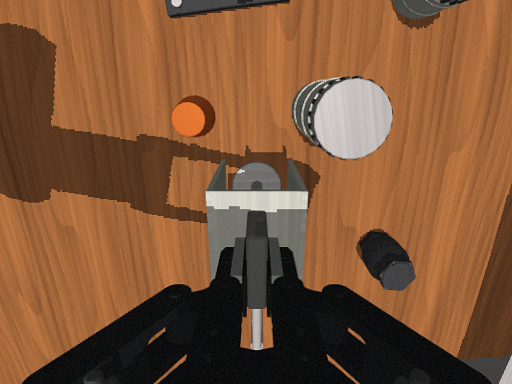

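Run:
```python
from h import *
t=cam("top"); g=t["img"].astype(float)
sat=g.max(2)-g.min(2)
pts=[]
for x in range(319,363):
    c=sat[206:228,x]; bg=np.median(np.r_[c[:5],c[-5:]]); w=np.clip(bg-c,0,None); w[w<.3*bg]*=(w[w<.3*bg]>.15*bg)
    r=np.arange(206,228); pts.append((x,(w*r).sum()/w.sum()))
pts=np.array(pts); A=cast(t,pts,.12)
v=cv2.fitLine(A.astype(np.float32),cv2.DIST_HUBER,0,.01,.01).ravel(); k=v[0]/v[1]
print("top: x at y=-.19:",v[2]+k*(-.19-v[3]),"slope dx/dy",k, np.round(pts[::10],2))
d=cam("wrist"); gw=d["img"].astype(int)
for r in (315,325,335,344): print(r,''.join('#' if gw[r,c].max()-gw[r,c].min()<30 and gw[r,c].min()>60 else '.' for c in range(240,275)))
B=cast(d,[(257,315),(257,344),(256,186)],.12);print("wrist bar",B, "disc",cast(d,[(256.5,184)],.006))
print("discs top",cast(t,[(304,222),(377,221)],.006))
s=cam("side"); save(s,"s3",200,170,330,384,2.8)
cv2.imwrite("pics/s3.png",np.hstack([cv2.resize(t["img"][195:245,285:405,::-1],None,fx=3.6,fy=3.6)[:,:430],]) ) if 0 else None
```

```text
top: x at y=-.19: 0.531337 slope dx/dy 0.05268752 [[319.   212.84]
 [329.   216.24]
 [339.   214.34]
 [349.   216.44]
 [359.   216.4 ]]
315 ...........###########.............
325 ...........##########..............
335 ...........###########.............
344 ..........############.............
wrist bar [[ 0.53451845 -0.22668442]
 [ 0.53458786 -0.27406949]
 [ 0.53325882 -0.06071017]] disc [[ 0.53359021 -0.09456449]]
discs top [[ 0.53330868 -0.09967815]
 [ 0.5321571  -0.28022309]]
```

View pics/s3.png

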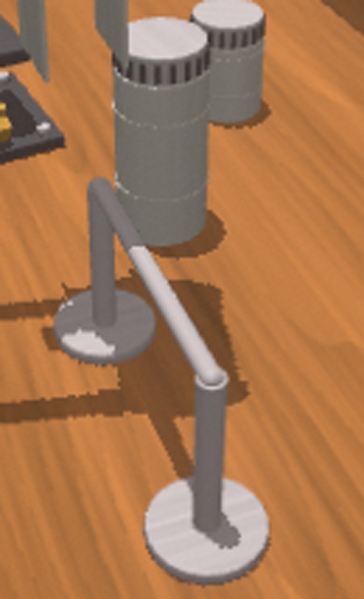

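Run:
```python
from h import *
d=cam("wrist"); p,M,s=tool()
for c in [(207,191),(307,191)]:
    w=cast(d,[c],p[2]-.027)[0]; print(M.T@(np.r_[w,p[2]-.027]-p))
t=cam("top"); print(p, delta([.5335,-.190,.29]),delta([.5335,-.190,.29])[2]); print(np.degrees(np.arctan2(M[1,1],M[0,1])))
```

```text
[ 0.03485079 -0.02515006  0.02702866]
[0.03487212 0.02737064 0.02700846]
[ 0.5334406  -0.05151959  0.2910809 ] [-0.1384 -0.0002  0.0012] 0.0012
0.07914733618915533
```

```bash
python3 steer.py '-.02 0 0 0;-.035 0 0 0;-.035 0 0 0;-.035 0 0 0;-.0185 0 0 0'; python3 steer.py '0 0 0 0;0 0 0 0;0 0 0 0'
python3 - <<'E'
from h import *
print(delta([.533,-.195,.157]))
s=cam("side"); save(s,"s4",200,120,330,384,2.2)
E
```

```text
clock: 6.13
position: [0.5337, -0.1992, 0.2913]
ee_rot: [0.001, 0.707, 0.707, -0.001]
contact_force: [1.0, -0.5, -1.4]
width: 0.0094
gripper_force: 50.0
clock: 6.38
position: [0.5335, -0.195, 0.2912]
ee_rot: [-0.001, 0.707, 0.707, 0.0]
contact_force: [0.2, -1.1, -1.9]
width: 0.0093
gripper_force: 50.0
[-1.000e-04 -5.000e-04  1.342e-01]
```

View pics/s4.png

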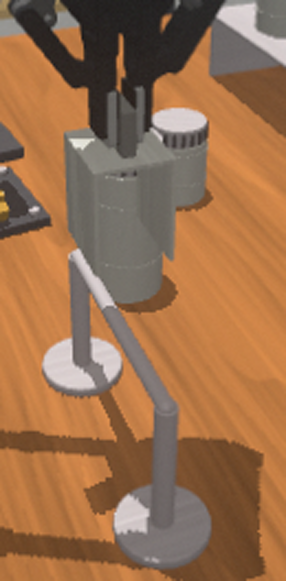

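```bash
python3 steer.py '0 0 .03 0;0 0 .03 0;0 0 .03 0;0 0 .02 0;0 0 .008 0';python3 steer.py '0 0 .006 0;0 0 0 0;0 0 .003 0;0 0 .003 0;0 0 .002 0'
```

```text
clock: 6.85
position: [0.5316, -0.1936, 0.1701]
ee_rot: [-0.003, 0.707, 0.707, -0.001]
contact_force: [-1.5, -0.3, -2.8]
width: 0.009
gripper_force: 50.0
clock: 7.27
position: [0.5342, -0.1965, 0.1603]
ee_rot: [0.001, 0.707, 0.707, 0.0]
contact_force: [0.0, 0.4, -3.0]
width: 0.0088
gripper_force: 50.1
```

```bash
python3 steer.py '0 0 0 0;0 0 0 0;0 0 .002 0;0 0 0 0';python3 steer.py '0 0 .002 0;0 0 0 0;0 0 0 0'; python3 steer.py '0 0 .001 0;0 0 0 0;0 0 0 0'
```

```text
clock: 7.6
position: [0.5334, -0.1963, 0.1572]
ee_rot: [-0.0, 0.708, 0.707, 0.0]
contact_force: [-0.7, 0.2, -2.6]
width: 0.0093
gripper_force: 50.1
clock: 7.85
position: [0.5337, -0.1964, 0.156]
ee_rot: [0.0, 0.707, 0.707, 0.0]
contact_force: [-0.4, 0.2, 2.9]
width: 0.009
gripper_force: 50.8
clock: 8.1
position: [0.5337, -0.1964, 0.156]
ee_rot: [0.001, 0.707, 0.707, 0.0]
contact_force: [-2.2, 0.9, 8.9]
width: 0.0088
gripper_force: 51.8
```

```bash
python3 steer.py '0 0 -.001 0;0 0 0 0;0 0 0 0' .03; python3 steer.py '0 0 -.02 0;0 0 -.035 0;0 0 -.035 0;0 0 -.035 0;0 0 -.02 0'
python3 - <<'E'
from h import *
s=cam("side"); d=cam("wrist")
a=cv2.resize(s["img"][170:370,200:330,::-1],None,fx=2.5,fy=2.5); b=cv2.resize(d["img"][:,:,::-1],None,fx=.9,fy=.9)
b=np.vstack([b,np.zeros((500-b.shape[0],b.shape[1],3),np.uint8)]); cv2.imwrite("pics/hung.png",np.hstack([a,b]))
t=cam("top"); g=t["img"].astype(int); print(tool()[0])
E
```

```text
clock: 8.35
position: [0.5336, -0.1963, 0.1552]
ee_rot: [0.0, 0.707, 0.707, 0.0]
contact_force: [0.0, 1.0, -0.3]
width: 0.0303
gripper_force: 0.0
clock: 8.77
position: [0.5347, -0.1968, 0.3041]
ee_rot: [0.003, 0.707, 0.707, 0.001]
contact_force: [1.0, -0.1, -0.2]
width: 0.0303
gripper_force: 0.0
[ 0.53431547 -0.19663875  0.30189342]
```

View pics/hung.png

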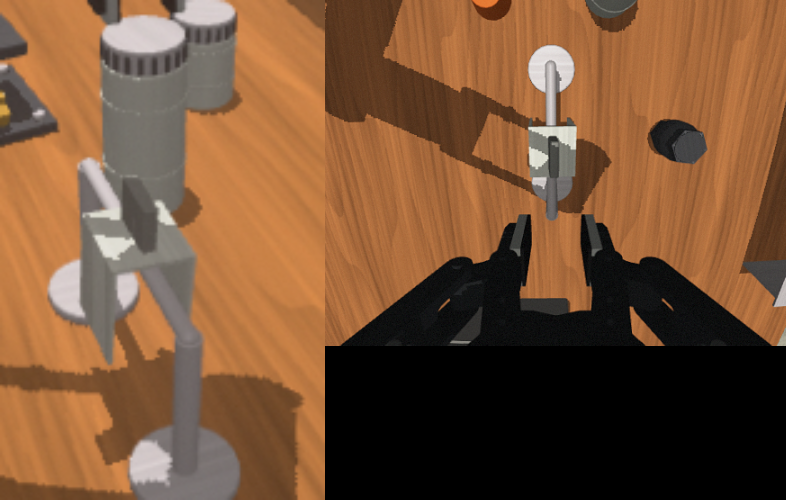

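```bash
python3 steer.py '.02 0 0 0;.038 -.002 0 0;.038 -.002 0 0;.038 -.002 0 0;.038 -.002 0 0'; python3 steer.py '.038 -.002 0 0;.038 -.002 0 0;.038 -.002 0 0;.038 -.002 0 0;.038 -.002 0 0';python3 steer.py '.02 0 0 0;0 0 0 0;0 0 0 0'
python3 - <<'E'
from h import *
print(tool()[0],delta([.512,.193,.29]))
d=cam("wrist"); cv2.imwrite("pics/w5.png",d["img"][:,:,::-1])
c=proj(d,[[.512,.193,.138]])[0]; print(c)
g=d["img"].astype(int); x0,y0=(c-30).astype(int)
for r in range(y0,y0+60,2): print(r,' '.join('%3d'%g[r,k].mean() for k in range(x0,x0+60,2)))
E
```

```text
clock: 9.33
position: [0.5244, -0.0227, 0.2979]
ee_rot: [-0.002, 0.708, 0.706, -0.001]
contact_force: [0.2, 1.0, 0.2]
width: 0.0302
gripper_force: 0.0
clock: 9.75
position: [0.5145, 0.1674, 0.298]
ee_rot: [-0.001, 0.707, 0.707, -0.002]
contact_force: [0.8, -1.0, 0.1]
width: 0.0301
gripper_force: 0.0
clock: 10.0
position: [0.5149, 0.1865, 0.2981]
ee_rot: [-0.001, 0.707, 0.708, -0.002]
contact_force: [-0.4, -0.9, -0.3]
width: 0.0302
gripper_force: 0.0
[0.51490298 0.18645696 0.29807641] [ 0.0066 -0.0029  0.0081]
[253.2710688  173.92974424]
143  80  82  81  79  76  81  81  75  81  76  80  79  78  77  74  75  81  78  79  76  76  78  77  73  80  77  77  77  78  76
145  77  77  80  80  75  79  76  78  78  79  77  77  81  78  82  76  77  77  79  74  79  74  78  77  79  75  80  81  80  79
147  72  78  76  77  78  72  78  80  74  73  71  80  75  60  73  72  48  61  78  81  79  77  79  78  79  81  81  73  76  79
149  73  79  76  76  73  80  77  72  78  77  75  78  82  80  84  80  67  52  78  75  79  81  81  80  80  77  77  81  80  84
151  76  80  77  80  80  77  73  81  78  78  76  79  85  83  
[... 2462 characters left out ...]
  37  42  38  43  38  41  41  41  45  40  41  43  38  39  39  45  47  54  68  64
193  42  36  39  39  35  39  41  39  33  44  41  37  36  31  37  39  43  44  45  62  58  58  61  60  66  62  68  65  70  73
195  39  37  31  34  33  37  58  66  90 118 126 129 122 121  98  59  54  64  59  63  56  59  65  65  63  59  60  65  71  72
197 111 111 113 115 117 124 117 125 120 122 130 134 127 123 111  93  60  65  57  64  60  62  66  63  60  66  66  65  69  71
199 119 113 114 115 118 119 119 121 121 122 131 132 127 121 111 111  54  65  58  61  62  60  62  62  60  65  65  67  68  72
201 107 118 115 117 111 117 116 121 122 121 128 135 126 122 109 112  53  60  56  63  59  65  62  61  58  62  62  65  71  67
```

Run:
```python
from h import *
d=cam("wrist"); p,M,s=tool(); g=cv2.cvtColor(d["img"],7)
w=cast(d,[(250.3,154),(257.2,188)],.138); v=w[0]-w[1]
print(w,w.mean(0),np.linalg.norm(v),"ang",np.degrees(np.arctan2(v[1],v[0])))
# straight edges, rows 171-183 left / 157-181 right via gradient
L=[];Rr=[]
for r in range(171,186):
    a=g[r,243:256].astype(float); L.append((243.5+np.argmax(np.diff(a)),r))
for r in range(157,176):
    a=g[r,250:264].astype(float); Rr.append((250.5+np.argmin(np.diff(a)),r))
for e in (L,Rr):
    x=cast(d,e,.138).astype(np.float32); l=cv2.fitLine(x,cv2.DIST_HUBER,0,.01,.01).ravel(); print(np.degrees(np.arctan2(l[1],l[0])),l[2:])
```

```text
[[0.5095377  0.21169837]
 [0.5161848  0.17732678]] [0.51286125 0.19451258] 0.03500842673301287 ang 100.94528862853524
-78.75709 [0.5090004 0.188802 ]
-79.96367 [0.5162675  0.20062248]
```

```bash
python3 steer.py '0 0 0 -.096;0 0 0 -.096;0 0 0 0;0 0 0 0' .028
python3 -c "
from h import *
p,M,s=tool();print(p,delta([.5127,.194,.128]),np.degrees(np.arctan2(M[1,1],M[0,1])))"
```

```text
clock: 10.43
position: [0.5159, 0.1844, 0.3]
ee_rot: [-0.0, 0.638, 0.77, -0.0]
contact_force: [-0.2, -0.1, 0.1]
width: 0.0277
gripper_force: 0.0
[0.51592578 0.18442091 0.299978  ] [ 0.0101 -0.0013  0.172 ] 10.691323927544472
```

```bash
python3 steer.py '.0095 -.0013 .03 0;0 0 .035 0;0 0 .025 0;0 0 .01 0;0 0 0 0'
python3 -c "
from h import *
p,M,s=tool();print(p,delta([.5127,.194,.128]),np.degrees(np.arctan2(M[1,1],M[0,1])))
d=cam('wrist');c=proj(d,[[.5127,.194,.138]])[0];print(c);g=cv2.cvtColor(d['img'],7)
x0,y0=(c-[40,24]).astype(int)
for r in range(y0,y0+50,3): print(r,' '.join('%3d'%g[r,k] for k in range(x0,x0+80,3)))
print(x0)
for w in ([.5095,.2117,.138],[.5162,.1773,.138]): print(proj(d,[w]))"
```

```text
clock: 10.85
position: [0.5112, 0.1938, 0.1977]
ee_rot: [-0.002, 0.637, 0.771, -0.002]
contact_force: [-0.3, -0.1, 0.7]
width: 0.0279
gripper_force: 0.0
[0.51122197 0.19384298 0.19772041] [-0.0001  0.0019  0.0697] 10.815067143367061
[257.58964188 224.35977347]
200  50  41  46  50  50  45  42  44  46 133 132 127 201 212 198 107 116 124 125  42  43  42  44  45  47  44  45
203  41  52  42  44  44  45  40  40  41 129 125  93 131 125 122 113 118 125 127  43  49  45  45  48  47  45  44
206  46  43  36  45  36  46  42  42  38  98 130  96 115 124 130 108 122 126 109  46  45  44  39  43  42  43  42
209  40  45  41  42  42  41  44  43  45  56 137  93 121 124 125 112 111 133  43  44  43  46  46  41  44  45  42
212  44  42  44  43  44  40  42  43  38  39  45 103 122 126 124 113 103  45  39  50  41  39  40  41  45  47  36
215  39  44  40  49  45  43  46  47  40  44  48  72 117 125 128 114  49  46  48  44  42  43  43  46  43  44  38
218  47  44  37  42  41  48  40  43  41  43  46  70 122 127 122 106  56  40  43  46  43  43  39  42  45  46  40
221  43  44  44  46  42  47  44  43  39  44  42  65 119
[... 428 characters left out ...]
  46  45  46  52 121 126 117 109  51  45  46  44  46  44  46  51  44  45  43
236  81  81  44  46  51  39  44  45  46  47  44  55 116 119 119 106  53  34  48  44  42  45  46  44  46  41  45
239  80  80  71  50  16 156 141 106  97  49  45  51 112 121 120 113  52  39  46  42  48  43  10  32  74  70  75
242  70  74  77  20   1 151 143 133 129  70  75  74 114 126 124 110  68  72  66  78  77  76   9  11  74  66  77
245  72  73  73   7   5 150 142 125 130  67  71  77  66  70  73  68  68  79  75  79  83  83  10  14  79  75  73
248  72  73  71   9   8 152 139 126 129  63  73  73  69  71  70  75  71  75  78  80  82  83   9   8  75  73  74
217
[[257.90457285 199.1209337 ]]
[[257.9957903  246.87638571]]
```

```bash
python3 steer.py '.001 .0015 .025 0;0 0 .025 0;0 0 .015 0;0 0 .005 0;0 0 0 0'; python3 steer.py '0 0 0 0;0 0 0 0'
python3 -c "
from h import *
p,M,s=tool();print(p,delta([.5127,.1945,.128]))"
```

```text
clock: 11.32
position: [0.5147, 0.1961, 0.1308]
ee_rot: [0.0, 0.637, 0.771, 0.0]
contact_force: [-0.8, -0.2, -0.3]
width: 0.0276
gripper_force: 0.0
clock: 11.48
position: [0.5156, 0.1964, 0.1323]
ee_rot: [0.001, 0.637, 0.771, 0.002]
contact_force: [-0.3, -0.4, 0.3]
width: 0.0279
gripper_force: 0.0
[0.51561779 0.19642184 0.13226921] [-0.0013 -0.0032  0.0043]
```

```bash
python3 steer.py '-.001 -.003 .004 0;0 0 0 0;0 0 0 0'; python3 steer.py '0 0 0 0;0 0 0 0;0 0 0 0;0 0 0 0;0 0 0 0' 0 60
```

```text
clock: 11.73
position: [0.5112, 0.1945, 0.1267]
ee_rot: [0.0, 0.636, 0.771, 0.0]
contact_force: [-0.2, -0.4, -0.2]
width: 0.0281
gripper_force: 0.0
clock: 12.15
position: [0.5114, 0.1947, 0.1267]
ee_rot: [0.0, 0.636, 0.771, 0.0]
contact_force: [-1.1, -0.1, 2.5]
width: 0.009
gripper_force: 58.7
```

```bash
cat > m.py <<'E'
from h import *
p,M,s=tool(); print("   yawy %.1f"%np.degrees(np.arctan2(M[1,1],M[0,1])),"mom",np.round(s["moment"],3),"F",np.round(s["contact_force"],1),"q6 %.3f"%s["qpos"][5])
E
python3 m.py; for i in 1; do python3 steer.py '0 0 0 .12;0 0 0 .12;0 0 0 .12;0 0 0 .12;0 0 0 .12'; done; python3 m.py;python3 steer.py '0 0 0 .12;0 0 0 .12;0 0 0 .12;0 0 0 .12;0 0 0 0'; python3 m.py
```

```text
yawy 10.9 mom [-0.083  0.184 -0.014] F [-1.1 -0.1  2.5] q6 0.045
clock: 12.57
position: [0.5116, 0.1946, 0.1267]
ee_rot: [0.0, 0.838, 0.546, 0.0]
contact_force: [-0.3, -0.6, 4.3]
width: 0.0096
gripper_force: 58.9
   yawy -23.8 mom [-0.048  0.104  0.029] F [-0.3 -0.6  4.3] q6 0.651
clock: 12.98
position: [0.5118, 0.1945, 0.1267]
ee_rot: [0.0, 0.943, 0.333, 0.001]
contact_force: [1.0, -0.7, 4.4]
width: 0.0094
gripper_force: 58.8
   yawy -51.0 mom [-0.135  0.041 -0.065] F [ 1.  -0.7  4.4] q6 1.127
```

```bash
python3 steer.py '0 0 0 .12;0 0 0 .12;0 0 0 .12;0 0 0 .06;0 0 0 0'; python3 m.py; for i in 1; do python3 steer.py '0 0 0 .03;0 0 0 .03;0 0 0 0;0 0 0 0' >/dev/null; python3 m.py;  python3 steer.py '0 0 0 .03;0 0 0 .03;0 0 0 0;0 0 0 0' >/dev/null; python3 m.py; python3 steer.py '0 0 0 .03;0 0 0 .03;0 0 0 0;0 0 0 0'; python3 m.py; done
```

```text
clock: 13.4
position: [0.5118, 0.1943, 0.1267]
ee_rot: [0.0, 0.991, 0.132, 0.001]
contact_force: [0.6, -1.9, 4.5]
width: 0.0093
gripper_force: 58.9
   yawy -74.9 mom [-0.279  0.021 -0.054] F [ 0.6 -1.9  4.5] q6 1.544
   yawy -78.3 mom [-0.33  -0.063  0.011] F [ 0.9 -1.7  5.1] q6 1.602
   yawy -81.7 mom [-0.426 -0.052 -0.019] F [ 0.6 -1.6  5.6] q6 1.663
clock: 14.4
position: [0.5118, 0.1943, 0.1267]
ee_rot: [0.001, 0.999, 0.044, 0.001]
contact_force: [-0.2, -1.0, 5.6]
width: 0.0093
gripper_force: 62.0
   yawy -85.0 mom [-0.322 -0.018  0.801] F [-0.2 -1.   5.6] q6 1.720
```

```bash
python3 steer.py '0 0 0 .01;0 0 0 0;0 0 0 0'; python3 m.py;python3 steer.py '0 0 0 .01;0 0 0 0;0 0 0 0'; python3 m.py
```

```text
clock: 14.65
position: [0.5118, 0.1943, 0.1267]
ee_rot: [0.001, 0.999, 0.039, 0.001]
contact_force: [0.3, -2.7, 6.1]
width: 0.0092
gripper_force: 65.9
   yawy -85.5 mom [-0.326 -0.044  1.043] F [ 0.3 -2.7  6.1] q6 1.730
clock: 14.9
position: [0.5118, 0.1943, 0.1267]
ee_rot: [0.001, 0.999, 0.035, 0.001]
contact_force: [0.2, -2.1, 6.0]
width: 0.0091
gripper_force: 70.5
   yawy -86.0 mom [-0.275 -0.042  1.169] F [ 0.2 -2.1  6. ] q6 1.739
```

```bash
python3 steer.py '0 0 0 -.12;0 0 0 -.12;0 0 0 -.12;0 0 0 -.12;0 0 0 -.12'; python3 steer.py '0 0 0 -.12;0 0 0 -.12;0 0 0 -.12;0 0 0 -.12;0 0 0 -.12'; python3 m.py; python3 steer.py '0 0 0 -.12;0 0 0 -.12;0 0 0 -.12;0 0 0 -.06;0 0 0 0'; python3 steer.py '0 0 0 0;0 0 0 0'; python3 m.py
```

```text
clock: 15.32
position: [0.5118, 0.1945, 0.1266]
ee_rot: [0.0, 0.944, 0.329, 0.001]
contact_force: [0.5, -2.7, 4.5]
width: 0.0096
gripper_force: 59.1
clock: 15.73
position: [0.5116, 0.1946, 0.1267]
ee_rot: [0.0, 0.805, 0.593, 0.0]
contact_force: [0.7, -1.4, 5.6]
width: 0.0093
gripper_force: 59.1
   yawy -17.2 mom [-0.212 -0.002 -0.098] F [ 0.7 -1.4  5.6] q6 0.537
clock: 16.15
position: [0.5114, 0.1947, 0.1267]
ee_rot: [0.0, 0.665, 0.747, 0.0]
contact_force: [-0.5, -1.5, 6.4]
width: 0.0091
gripper_force: 59.3
clock: 16.32
position: [0.5114, 0.1946, 0.1267]
ee_rot: [0.0, 0.666, 0.746, 0.0]
contact_force: [-0.2, -1.1, 5.5]
width: 0.0095
gripper_force: 59.3
   yawy 6.5 mom [-0.269  0.043  0.051] F [-0.2 -1.1  5.5] q6 0.122
```

```bash
python3 steer.py '0 0 0 0;0 0 0 0;0 0 0 0' .028; python3 steer.py '0 0 -.02 0;0 0 -.03 0;0 0 -.03 0;0 0 -.03 0;0 0 -.03 0';python3 steer.py '0 0 -.02 0;0 0 0 0;0 0 0 0'
python3 - <<'E'
from h import *
p,M,s=tool(); d=cam("wrist"); g=cv2.cvtColor(d["img"],7)
c=proj(d,[[.5125,.194,.138]])[0]; print(p,c,np.degrees(np.arctan2(M[1,1],M[0,1])))
x0=int(c[0])-22
for r in range(int(c[1])-22,int(c[1])+22,2): print(r,x0,' '.join('%3d'%g[r,k] for k in range(x0,x0+44,2)))
t=cam("top"); a=t["img"].astype(int); m=((a.max(2)-a.min(2)<40)&(a.min(2)>100)).astype(np.uint8)
print("stopper etc colour check", cast(t,[np.argwhere((a[:,:,0]>200)&(a[:,:,1]<120)&(a[:,:,2]<60))[:,::-1].mean(0)],.045))
sd=cam("side"); cv2.imwrite("pics/s_end.png",sd["img"][:,:,::-1]); h=cv2.imread("pics/hung.png")[:, :325]
now=cv2.resize(sd["img"][170:370,200:330,::-1],None,fx=2.5,fy=2.5); df=cv2.absdiff(h[150:500,70:310],now[150:500,70:310]).max(2); print("rail region change: px>60:",(df>60).sum(),"of",df.size)
E
```

```text
clock: 16.57
position: [0.5108, 0.1948, 0.1257]
ee_rot: [-0.001, 0.666, 0.746, -0.0]
contact_force: [-0.1, 0.0, 0.3]
width: 0.0279
gripper_force: 0.0
clock: 16.98
position: [0.5108, 0.1947, 0.2672]
ee_rot: [-0.001, 0.666, 0.746, -0.0]
contact_force: [-0.4, -0.2, -0.6]
width: 0.0281
gripper_force: 0.0
clock: 17.23
position: [0.5116, 0.1948, 0.287]
ee_rot: [0.0, 0.667, 0.745, 0.001]
contact_force: [-0.7, -0.5, 0.3]
width: 0.0284
gripper_force: 0.0
[0.51158491 0.19484494 0.2870089 ] [255.99702062 184.91549286] 6.396706055738349
162 233  79  77  77  75  82  76  80  79  80  79  85  85  83  79  73  77  80  80  83  77  78  79
164 233  79  76  77  76  77  79  78  74 101 106  82  80  82  77 119  59  80  78  73  80  82  83
166 233  78  75  75  78  73  75  74 101 232 117 172 174 173 154 140 219  66  74  77  77  81  72
168 233  77  77  76  81  78  80  87 230 227 128 201 208 212 192 102 228 206  82  79  80  82  83
170 233  75  82  78  76  75  81 113 225 224 125 201 212 216 192  92 228 218  63  40  48  50  45
172 233  78  76  78  78  76  77 138 220 219 144 201 213 220 190  94 139 140  58  42  37  
[... 937 characters left out ...]
8  40  42  44  41  42  41  41
194 233  41  36  43  38  41  34  43  40  38  70 115 115 111 105  56  41  44  41  42  41  43  43
196 233  38  40  40  41  46  38  37  44  35  66 108 114 113 106  58  39  44  44  41  39  41  43
198 233  40  45  43  46  39  43  45  41  41  62 113 118 114 103  42  44  38  38  40  45  44  39
200 233  41  43  40  39  36  40  42  43  42  44  49  76  69  47  42  43  38  44  41  38  41  44
202 233  42  39  41  44  41  38  37  43  40  44  38  39  43  42  33  41  35  40  36  37  38  40
204 233 129 130 124 144 137 128 120 102  61  59  61  61  68  61  67  70  64  67  68  66  67  77
stopper etc colour check [[ 0.45884555 -0.02460579]]
rail region change: px>60: 16380 of 84000
```

Run:
```python
from h import *
t=cam("top"); a=t["img"].astype(int); m=((a.max(2)-a.min(2)<45)&(a.min(2)>110)).astype(np.uint8)
m2=np.zeros_like(m); m2[190:245,325:372]=m[190:245,325:372]; m2=cv2.morphologyEx(m2,cv2.MORPH_OPEN,np.ones((7,7)))
c=max(cv2.findContours(m2,0,2)[0],key=cv2.contourArea)[:,0]; print("guard roof",cv2.minAreaRect(cast(t,c,.129).astype(np.float32)))
hsv=cv2.cvtColor(t["img"],cv2.COLOR_RGB2HSV); o=cv2.inRange(hsv,(3,240,180),(14,255,255))
for k in cv2.findContours(o,0,2)[0]:
    if cv2.contourArea(k)>100: print("stopper",cast(t,[k[:,0].mean(0)],.045))
# side: per-pixel darkness comparison with saturation (shadow-insensitive)
h=cv2.imread("pics/hung.png")[:, :325]; n=cv2.resize(cv2.imread("pics/s_end.png")[170:370,200:330],None,fx=2.5,fy=2.5)
S=lambda x:cv2.cvtColor(x,cv2.COLOR_BGR2HSV)[:,:,1]
A,B=(cv2.resize(S(x)[170:370,70:220],None,fx=1,fy=1)<80 for x in (h,n)); print("grey mask IoU",(A&B).sum()/(A|B).sum())
```

```text
guard roof ((0.5342598557472229, -0.19673877954483032), (0.06924562156200409, 0.05018078163266182), 88.81826782226562)
grey mask IoU 0.993546195652174
```

```bash
python3 -c "
from rig import manip
print(manip.sign_off())"
```

```text
the job is handed in; nothing more can be done
None
```

The guard hangs squarely astride the rail, released, and the probe was turned clockwise to its stop (moment rose to about 1 N m) and backed off about 90°; I handed the job in at about 17 s, and no result was shown.

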